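Hold the square in the tray corner

TASK

Take the carpenter's square by the middle of its wooden grip, lay it flat on the worktop inside the corner of the half-built display tray, and gently press it home until both its outer edges lie against the two panels along their whole length. Finish while still gripping it and pressing it lightly against both panels; do not let go. Leave the other things where they stand.

Things in the scene. Friction and masses are not known exactly. Their poses are not given: they have to be found in the camera images.
- square: Loose carpenter's square, about 0.2 kg: flat dark steel L, legs 110 mm long, 22 wide, 8 thick, with an upright wooden grip bar on a 7 mm high diagonal web. Origin on the underside below the grip's middle, z up. Outer edges: face x = +46 mm (y -46 to 64) and face y = -46 mm (x -64 to 46), meeting at the heel. Seated, its axes are parallel to corner's, its origin at (-46, 46, 0) mm there.
- grip (a point): Middle of the square's wooden grip bar, (0, 0, 32) mm in the square's frame: where to pinch. The bar is 50 mm long along the square's direction (1, 1, 0) and 18 mm thick along (1, -1, 0), which points to the heel; pinch it across the 18 mm. It reaches from 7 to 50 mm above the underside.
- heel (a point): The square's heel, where its two outer edges meet, on the underside: (46, -46, 0) mm in the square's frame.
- toe_back (a point): Outer end of the leg that goes along the back panel: (46, 64, 0) mm in the square's frame.
- toe_side (a point): Outer end of the leg that goes along the side panel: (-64, -46, 0) mm in the square's frame.
- corner: The corner of a half-built display tray: two light wooden panels 45 mm high stand on the worktop at a right angle, rigidly fixed. Origin: the inside corner, on the worktop (z = 0). The inside of the corner is x < 0, y > 0 in its frame; z up. Only the worktop lies inside. The square rubs on panels and worktop with a friction of about 0.5 to 0.75.
- back_panel: The panel farther from the robot, 125 mm long, 14 mm thick, 45 mm high, fixed to the corner. Its origin and axes are those of corner. Its inner face is x = 0, from y = 0 to 125 mm, and looks to -x.
- side_panel: The panel at the right, 125 mm long, 14 mm thick, 45 mm high, fixed to the corner. Its origin and axes are those of corner. Its inner face is y = 0, from x = 0 to -125 mm, and looks to +y.
- mug_speck: Speckled beige mug with a handle, 63x82x59 mm. A bystander: leave it where it is. Origin at the centre of its underside.
- tape_roll: Roll of tan tape lying flat, 96 mm across, 48 mm high. A bystander: leave it where it is. Origin at the centre of its underside.
- cup_green: Small green cup, 40 mm across, 35 mm high. A bystander: leave it where it is. Origin at the centre of its underside.
- cup_grey: Beige-grey cup, 50 mm across, 47 mm high. A bystander: leave it where it is. Origin at the centre of its underside.
- tag_stack: Banded stack of kraft price tags, 36x48x12 mm. A bystander: leave it where it is. Origin at the centre of its underside.
- pen_a: White pen, 145 mm long, 9 mm high. A bystander: leave it where it is. Origin at the centre of its underside.
- coffee_mill: Wooden coffee mill, 151x120x192 mm, fixed on the 55 mm high back ledge (which begins at x = 0.63 m), left of the work: its top is about 245 mm above the worktop. Equipment to keep clear of when swinging over from the left. Origin at the centre of its underside.

How it is judged:
By the outcome, as a careful person would: the job done as asked, in the order asked, and still so for the second after the job is handed in, while the arm keeps its last pose, push and grip.
It also fails if it takes over 51 s, if anything falls off the work surface, if the arm or the gripper's body presses on something with over 40 N, if the wrist force passes 120 N, or if a joint passes its speed limit or range.

ROBOT

A 7-joint arm with a two-finger parallel gripper is mounted at the origin on a cart in front of the work surface, level with it; the furniture and walls round the work are solid. World frame = base frame: x ahead of the robot, y to its left, z up, the work surface at z = 0. Lengths are in m, angles in degrees, forces in N, time in s.
With the tool pointing down it reaches from about 0.4 to 0.9 m from the base axis. Payload 5.5 kg.
Tool frame: the origin (TCP) lies between the finger pads, 19 mm behind the fingertips; this is the grasp point; z points along the fingers, y is the line along which they close (so a half turn about z gives the same grasp; the last joint's range is limited). The gripper opens to 85 mm and grips with 20 to 120 N. Pads are 22 mm wide; open, the fingers measure 114 mm over their backs; the gripper's body (76 mm by 85 mm) begins 54 mm behind the grasp point. The pads swing forward as they close: fully open they stand 13 mm farther back than shut.
Start: joints at [91.284, 28.699, -24.465, 88.831, 12.651, 65.22, -12.049], TCP at [0.155, -0.631, 0.25] pointing down, gripper open.
Joint ranges: [-164.97, 164.97], [-17.58, 116.51], [-87.97, 89.64], [11.32, 138.91], [-80.73, 260.73], [10.89, 115.49], [-147.41, 147.41]. Speed limits (degrees/s): [147.25, 147.25, 180, 180, 180, 180, 180].

INTERFACE

Orientations are given as [roll, pitch, yaw] about the fixed x, y, z axes, in that order (R = Rz(yaw) Ry(pitch) Rx(roll)).
In Python, from plant import r gives the robot as it stands. The module is installed in compiled form; this text tells all that it offers.
- The arm moves only by the tool send_rows, never from a script. Its argument "increments" is a list of rows, each a list of 7 numbers: the turn, a rotation vector about the world's x, y, z scaled (see below), then the shift along the world's x, y, z scaled (see below), then the closure, from 0 (fully open) to 1 (shut). A call has exactly 10 rows; each row shifts and turns the commanded pose from where the row before left it; what a row does not reach is not made up. The controller multiplies each number of a shift by 25 cm and each number of a turn by 1.5 rad. A row lasts 1/8 s, in which the tool goes at most 62.5 mm and 10.7 degrees, less where a joint would pass 70% of its speed; a pose out of reach is approached as far as the arm can. A call with a number of a shift or a turn outside -1 to 1 is refused whole. A call with a gripper value outside its range is refused whole. The fingers move at their own pace and stop on an object; "force" is the grip in N (left out, the last holds). Time passes only in rows, so rows that do not move let the fingers close, or fill a call up. It gives the time, the measured TCP pose, the force, the opening and the grip force at its end, in the units of the state.
- r.get_state(): the state, without advancing time (a new reading comes with each control period).
- r.grab_frame(name): name is "side" or "top" or "wrist"; returns a dict with "pixels" (420x560x3 uint8, red, green, blue), "K" (3x3 intrinsics, pixels), "pose" (4x4, takes a point from camera to world coordinates). Camera axes: x right, y up, looking along -z (the intrinsics and any distortion apply to the point x, -y, -z); pixel columns grow to the right and rows downward; lengths in m; the calibration is good to about 2 mm. A picture is of the moment at which its call begins. There is no depth.
- r.finish_job(): hands the job in; it is judged then, once.
The state is a dict: "time": time; "joint_pos": joint angles; "joint_vel": joint speeds; "joint_torque": joint torques, N m; "tool_pos": TCP position; "eef_rot": TCP orientation; "ft_force": force on the tool from outside, world axes, zero at the start; "ft_torque": the same for the moment, N m; "finger_gap": finger opening in m; "gripper_force": force on a finger pad.
Only numpy, scipy, OpenCV 4.12 (cv2) and the standard library are available. Lean on these libraries where they do the work, as an engineer would, in place of code of your own. Each camera call takes 0.05 s, during which the arm holds its last target. There are 200 camera calls.

## Working session

There is one attempt and no reset: what is moved stays moved. The work goes in short steps, Python scripts to look and compute and a tool call to move; the robot and the scene stay as the last step left them, time stands still between calls to the robot, and variables do not carry over. Pictures are saved under pics/ and viewed, at most 10 in all, crops included, and the job is handed in when it is done.

Besides the shell and the picture viewer there is one more tool, called by a JSON object that holds its "method" and its "body". send_rows: Moves the arm, as the interface text tells. Shifts and turns lie within -1 to 1; 1 stands for 25 cm of shift or 1.5 rad of turn. Its arguments: {"type":"object","properties":{"increments":{"type":"array"},"force":{"type":"number"}},"required":["increments"]}

```bash
mkdir -p pics; cat > h.py <<'E'
import numpy as np,cv2
from plant import r
def grab(n,f):
    d=r.grab_frame(n); cv2.imwrite('pics/'+f+'.png',d['pixels'][:,:,::-1]); np.savez('pics/'+f,**{k:d[k] for k in('pixels','K','pose')}); return d
def load(f): return np.load('pics/'+f+'.npz')
def ray(d,u,v):
    K,T=d['K'],d['pose']; p=np.array([(u-K[0,2])/K[0,0],-(v-K[1,2])/K[1,1],-1.]); return T[:3,3],T[:3,:3]@p
def onz(d,u,v,z):
    o,w=ray(d,u,v); return o+w*(z-o[2])/w[2]
def tri(a,b):
    A=np.zeros((3,3));B=np.zeros(3);R=[]
    for d,u,v in(a,b):
        o,w=ray(d,u,v);w=w/np.linalg.norm(w);P=np.eye(3)-np.outer(w,w);A+=P;B+=P@o;R.append((P,o))
    x=np.linalg.solve(A,B); return x,[np.linalg.norm(P@(x-o)) for P,o in R]
def proj(d,p):
    T=d['pose'];q=T[:3,:3].T@(np.array(p)-T[:3,3]);K=d['K'];return K[0,0]*q[0]/-q[2]+K[0,2],K[1,1]*-q[1]/-q[2]+K[1,2]
E
python3 - <<'E'
from h import *
for n in('top','side'):
    d=grab(n,n+'0');print(n,d['K'].round(1).tolist(),d['pose'].round(3).tolist(),[k for k in d])
E
```

```text
top [[457.1, 0.0, 284.9], [0.0, 457.1, 209.7], [0.0, 0.0, 1.0]] [[0.0, 0.988, -0.155, 0.352], [-1.0, 0.003, 0.015, -0.184], [0.016, 0.155, 0.988, 1.256], [0.0, 0.0, 0.0, 1.0]] ['pixels', 'K', 'pose']
side [[490.5, 0.0, 282.0], [0.0, 490.5, 210.6], [0.0, 0.0, 1.0]] [[0.991, 0.083, -0.108, 0.415], [-0.133, 0.433, -0.891, -1.26], [-0.027, 0.897, 0.44, 0.591], [0.0, 0.0, 0.0, 1.0]] ['pixels', 'K', 'pose']
```

View pics/top0.png

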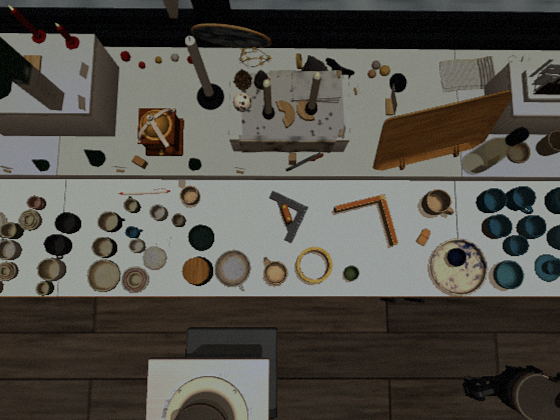

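View pics/side0.png

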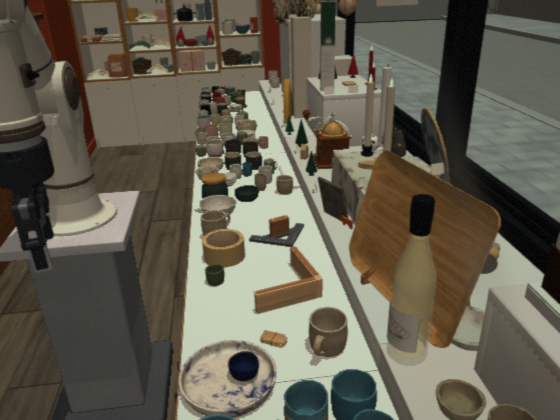

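The top view shows the square at about (290,213), grip at (287,213), and the tray corner's inside near (380,203). The side view shows the square's grip at (279,226) and the panels at (290,285). I'll take coarse positions next, then use the wrist camera for detail.

```bash
python3 - <<'E'
from h import *
t,s=load('top0'),load('side0')
a=t['pixels'][175:260,255:410];b=s['pixels'][205:320,235:340]
a=cv2.resize(a[:,:,::-1],None,fx=5,fy=5,interpolation=2);b=cv2.resize(b[:,:,::-1],None,fx=5,fy=5,interpolation=2)
cv2.imwrite('pics/ca.png',a)
print('grip',tri((t,287,213),(s,279,226)))
for n,u,v in(('heel',305,197),('inner corner',380,203),('backL',334,210),('sideend',393,244)):print(n,onz(t,u,v,.0).round(3))
print(r.get_state())
E
```

```text
grip (array([ 0.53493482, -0.2088502 ,  0.0305656 ]), [np.float64(0.0007392177192372013), np.float64(0.0007392177192372018)])
heel [ 0.586 -0.26   0.   ]
inner corner [ 0.569 -0.47   0.   ]
backL [ 0.549 -0.341  0.   ]
sideend [ 0.454 -0.502  0.   ]
{'time': 0.1, 'joint_pos': array([ 91.28444816,  28.74844313, -24.45371844,  88.88647856,
        12.65266894,  65.21940137, -12.04946764]), 'joint_vel': array([ 0.07833777, -0.06141582,  0.04033234, -0.13091255, -0.04147438,
       -0.08846067, -0.05654197]), 'joint_torque': array([-1.07954975e-02, -5.70818353e+01, -5.83887532e+00, -2.81751591e+01,
        1.03772659e-02,  5.61626017e-03, -4.62554181e-05]), 'tool_pos': array([ 0.15480523, -0.630682  ,  0.24905486]), 'eef_rot': array([-1.79899255e+02, -1.67425536e-03,  1.37988457e+01]), 'ft_force': array([-0.03196983, -0.66141742,  0.00576848]), 'ft_torque': array([-0.05476842, -0.01982404,  0.01943937]), 'gripper_force': 0.0, 'finger_gap': 0.08531989976283863}
```

View pics/ca.png

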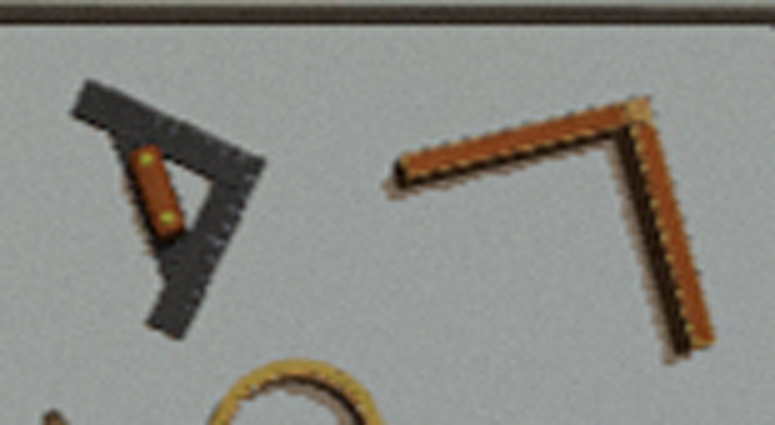

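The crop shows the square's heel at about (308,207), its toes at (272.6,191.4) and (291.4,242.6), and the grip studs at (284.6,206) and (288.6,219). The panels' inner corner is near (380,201).

```bash
python3 - <<'E'
from h import *
t=load('top0')
P=lambda x,y,z:onz(t,255+x/5-.4,175+y/5-.4,z)
h,b,s=P(265,160,.008),P(88,80,.008),P(184,339,.008)
print(h,b,s,np.linalg.norm(h-b),np.linalg.norm(h-s))
f=lambda d:np.degrees(np.arctan2(d[1],d[0]))
print('yaw sq',f(b-h)-90,f(h-s)); g1,g2=P(148,157,.05),P(168,218,.05);print('grip',(g1+g2)/2,f(g1-g2)-45)
c,e1,e2=P(622,128,.045),P(404,181,.045),P(690,347,.045)
print(c,e1,e2,f(e1-c)-90,f(c-e2),np.linalg.norm(c-e1),np.linalg.norm(c-e2))
E
```

```text
[ 0.55712494 -0.26641269  0.008     ] [ 0.60195698 -0.16818927  0.008     ] [ 0.45779736 -0.22132415  0.008     ] 0.10797107254737388 0.1090822856363521
yaw sq -24.533339278759712 -24.41509237074356
grip [ 0.53523158 -0.20633761  0.05      ] -27.0360044669496
[ 0.56909487 -0.45708806  0.045     ] [ 0.53982463 -0.33863761  0.045     ] [ 0.45080933 -0.489636    0.045     ] 13.880271360969843 15.384995794836508 0.12201333658052803 0.12268184895659517
```

{"method": "send_rows", "body": {"increments": [[0,0,0.01,0.15,0.11,0,0],[0,0,0.01,0.15,0.11,0,0],[0,0,0.01,0.15,0.11,0,0],[0,0,0.01,0.15,0.11,0,0],[0,0,0.01,0.15,0.11,0,0],[0,0,0.01,0.15,0.11,0,0],[0,0,0.01,0.15,0.11,0,0],[0,0,0.01,0.15,0.11,0,0],[0,0,0,0,0,0,0],[0,0,0,0,0,0,0]]}}

```text
time: 1.35
tool_pos: [0.4545, -0.4113, 0.2495]
eef_rot: [-180.0, 0.1, 20.7]
ft_force: [-0.8, -0.2, 0.1]
finger_gap: 0.0852
gripper_force: 0.0
```

```bash
python3 - <<'E'
from h import *
d=grab('wrist','w1');s=r.get_state();print(s['tool_pos'],s['eef_rot'],d['pose'].round(3).tolist(),d['K'].tolist())
for p in((.569,-.457,.045),(.54,-.339,.045),(.451,-.49,.045),(.557,-.266,0)):print(proj(d,p))
E
```

```text
[ 0.45385159 -0.41211145  0.24948251] [-1.79974471e+02  7.30922318e-02  2.05907843e+01] [[0.353, 0.9, 0.257, 0.52], [-0.936, 0.339, 0.096, -0.387], [-0.001, -0.274, 0.962, 0.373], [0.0, 0.0, 0.0, 1.0]] [[293.9652516200488, 0.0, 273.05927384848684], [0.0, 293.9652516200488, 209.39289328717746], [0.0, 0.0, 1.0]]
(np.float64(351.76115703695706), np.float64(104.11858065649669))
(np.float64(236.65471786309004), np.float64(89.36710483779622))
(np.float64(334.8800204275216), np.float64(215.0544584073351))
(np.float64(185.83564988095276), np.float64(55.06325505025919))
```

View pics/w1.png

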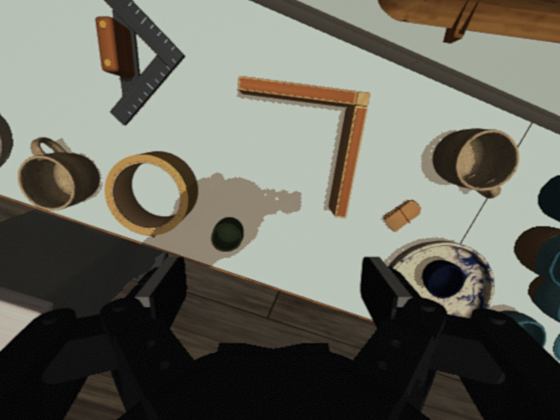

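The wrist view is sharp. The panels run from (238,80) to (362,98) and down to (338,215), and the square's heel is at (184,57). I'll move over beside the square for a second wrist view.

{"method": "send_rows", "body": {"increments": [[0,0,0,0.036,0.187,0,0],[0,0,0,0.036,0.187,0,0],[0,0,0,0.036,0.187,0,0],[0,0,0,0.036,0.187,0,0],[0,0,0,0,0,0,0],[0,0,0,0,0,0,0],[0,0,0,0,0,0,0],[0,0,0,0,0,0,0],[0,0,0,0,0,0,0],[0,0,0,0,0,0,0]]}}

```text
time: 2.65
tool_pos: [0.491, -0.2245, 0.25]
eef_rot: [-180.0, -0.0, 20.6]
ft_force: [1.0, -0.6, 0.0]
finger_gap: 0.0851
gripper_force: 0.0
```

```bash
python3 - <<'E'
from h import *
d=grab('wrist','w2');s=r.get_state();print(s['tool_pos'],s['eef_rot'],d['pose'].round(3).tolist())
E
```

```text
[ 0.49100724 -0.22435451  0.24994869] [-1.79994080e+02 -2.13511168e-03  2.06614808e+01] [[0.352, 0.9, 0.256, 0.556], [-0.936, 0.339, 0.096, -0.201], [-0.0, -0.273, 0.962, 0.373], [0.0, 0.0, 0.0, 1.0]]
```

View pics/w2.png

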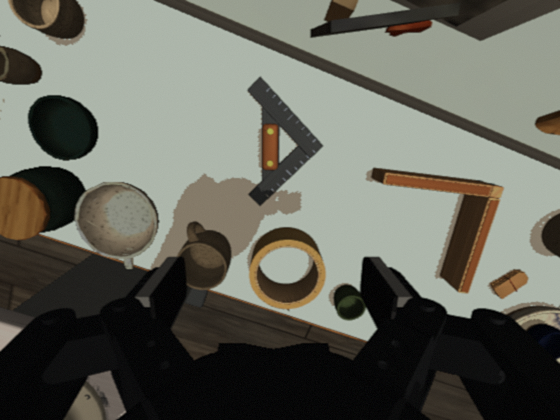

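The square's heel is at (322,146), its toes at (262,78) and (261,205), and the grip studs at (270,131) and (270,162). The panels' outer top corner is at (502,185). I'll refine the edges with sub-pixel line fits in both wrist views.

```bash
cat >> h.py <<'E'
def edge(d,p,q,w=5,n=60,lo=.08,hi=.92):
    """refined straight image edge near segment p-q -> (point, dir)"""
    g=cv2.GaussianBlur(d['pixels'].astype(np.float32)@np.float32([.3,.4,.3]),(0,0),.8)
    p,q=np.float32(p),np.float32(q);t=(q-p)/np.linalg.norm(q-p);m=np.float32([-t[1],t[0]])
    k=np.arange(-w,w+.01,.25,dtype=np.float32);s=np.linspace(lo,hi,n,dtype=np.float32)
    X=p+s[:,None,None]*(q-p)+k[:,None]*m
    G=np.abs(np.gradient(cv2.remap(g,X[...,0],X[...,1],1),axis=1))
    pts=X[np.arange(n),G.argmax(1)]
    for _ in range(3):
        l=cv2.fitLine(pts,cv2.DIST_HUBER,0,.01,.01).ravel();dd=np.abs((pts-l[2:])@[-l[1],l[0]]);pts=pts[dd<=max(np.median(dd)*3,.3)]
    return l,len(pts)
def meet(a,b):
    s=np.linalg.solve(np.stack([a[:2],-b[:2]],1),b[2:]-a[2:]);return a[2:]+s[0]*a[:2]
def line_on(d,l,z):
    A=onz(d,*(l[2:]-20*l[:2]),z)[:2];B=onz(d,*(l[2:]+20*l[:2]),z)[:2];return np.r_[(B-A)/np.linalg.norm(B-A),A]
ang=lambda l:np.degrees(np.arctan2(l[1],l[0]))
E
python3 - <<'E'
from h import *
W1,W2=load('w1'),load('w2');C={}
for n,d,(c,b,s) in(('w1',W1,((371,92),(239,77),(343,217))),('w2',W2,((503,186),(373,168),(468,292)))):
    lb,n1=edge(d,b,c);ls,n2=edge(d,s,c);C[n]=meet(lb,ls);print(n,n1,n2,C[n])
    for z in(.045,):
        a,e=line_on(d,lb,z),line_on(d,ls,z);o=meet(a,e);print(' outer corner',o,'angles',ang(a),ang(e))
        if z==.045:
            th=np.radians((ang(a)+90+ang(e))/2) if ang(a)<0 else 0
            print(' yaw',np.degrees(th), 'inner',o+[-.014*np.cos(th)-.014*np.sin(th),-.014*np.sin(th)+.014*np.cos(th)])
print('panel top tri',tri((W1,*C['w1']),(W2,*C['w2'])))
H={}
for n,d,(h,b,s) in(('w2',W2,((322,146),(262,77),(261,206))),('w1',W1,((184,57),(143,4),(125,125)))):
    lb,n1=edge(d,b,h);ls,n2=edge(d,s,h,lo=.05,hi=.95);H[n]=meet(lb,ls);a,e=line_on(d,lb,.008),line_on(d,ls,.008);o=meet(a,e)
    y=(ang(a)+90+ang(e))/2;t=np.radians(y);print(n,n1,n2,'heel',o,ang(a),ang(e),y,'origin',o-.046*np.array([np.cos(t)+np.sin(t),np.sin(t)-np.cos(t)]))
print('heel tri',tri((W1,*H['w1']),(W2,*H['w2'])))
# grip top: orange mask
for n,d,(x0,y0,x1,y1) in(('w2',W2,(255,115,285,180)),('w1',W1,(90,8,135,80))):
    hsv=cv2.cvtColor(d['pixels'],cv2.COLOR_RGB2HSV)[y0:y1,x0:x1];m=((hsv[...,0]<22)&(hsv[...,1]>110)&(hsv[...,2]>60)).astype(np.uint8)
    st=((hsv[...,0]>16)&(hsv[...,0]<35)&(hsv[...,1]>110)&(hsv[...,2]>150)).astype(np.uint8)
    k,_,S,c=cv2.connectedComponentsWithStats(st);cc=[(c[i]+[x0,y0]) for i in range(1,k) if S[i,4]>5];print(n,m.sum(),cc)
    H[n+'g']=cc
for a,b in zip(H['w1g'],H['w2g']):print('stud',tri((W1,*a),(W2,*b)))
E
```

```text
w1 60 52 [369.71838  92.36026]
 outer corner [ 0.58610525 -0.46962987] angles -76.3061837061709 13.682129373990323
 yaw 13.687972833909711 inner [ 0.56918999 -0.45934036]
w2 51 57 [505.00034 183.11893]
 outer corner [ 0.58996842 -0.46826553] angles -76.25428961352553 13.670240229462364
 yaw 13.707975307968418 inner [ 0.57304957 -0.45798193]
panel top tri (array([ 0.58870545, -0.47108324,  0.04077454]), [np.float64(0.0017338102230924893), np.float64(0.0017338102230927224)])
w2 57 58 heel [ 0.5559811  -0.26562181] -115.11282150649733 -25.110785072051616 -25.11180328927447 origin [ 0.53385071 -0.20444791]
w1 54 57 heel [ 0.55524024 -0.26830485] -115.28325207715693 -25.244195433812056 -25.26372375548449 origin [ 0.53327213 -0.20707248]
heel tri (array([ 0.55587592, -0.26656117,  0.00259935]), [np.float64(0.00010901305372427714), np.float64(0.00010901305372415637)])
w2 665 [array([270.48148148, 130.88888889]), array([269.82608696, 163.        ])]
w1 890 [array([102.54054054,  23.78378378]), array([107.38888889,  62.13888889])]
stud (array([ 0.550012  , -0.1996909 ,  0.05080933]), [np.float64(0.00012514309950168375), np.float64(0.00012514309950151424)])
stud (array([ 0.51813046, -0.21090802,  0.05053528]), [np.float64(2.3258883279566675e-05), np.float64(2.3258883279477584e-05)])
```

{"method": "send_rows", "body": {"increments": [[0,0,-0.01,0.172,0.076,0,0],[0,0,0,0,0,-0.2,0],[0,0,0,0,0,-0.2,0],[0,0,0,0,0,-0.2,0.3],[0,0,0,0,0,-0.12,0.3],[0,0,0,0,0,-0.09,0.3],[0,0,0,0,0,-0.062,0.3],[0,0,0,0,0,0,0.3],[0,0,0,0,0,0,0.3],[0,0,0,0,0,0,0.3]], "force": 50}}

```text
time: 3.95
tool_pos: [0.5349, -0.2056, 0.0331]
eef_rot: [179.9, -0.1, 19.8]
ft_force: [-0.4, 0.1, 0.6]
finger_gap: 0.0599
gripper_force: 0.0
```

```bash
python3 - <<'E'
from h import *
d=grab('wrist','w3');s=r.get_state();print(s['tool_pos'],s['eef_rot'],s['joint_pos'])
E
```

```text
[ 0.53476764 -0.2055683   0.03305688] [ 1.79922410e+02 -7.53341116e-02  1.98085672e+01] [ 40.00136971  39.32324608 -28.11811151 107.56272518  27.78445019
  39.88565567 -74.62874873]
```

View pics/w3.png

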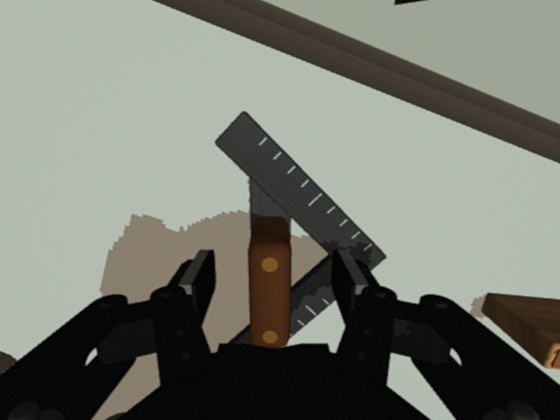

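The bar stands centred between the open fingers, with studs at (269,264) and (269,337). I'll check its centre and then close.

```bash
python3 - <<'E'
from h import *
d=load('w3');a,b=onz(d,269,264,.0505),onz(d,269,337,.0505);m=(a+b)/2;print(a,b,m,np.linalg.norm(a-b),ang(a-b))
E
```

```text
[ 0.54999663 -0.19891211  0.0505    ] [ 0.5177082  -0.21037871  0.0505    ] [ 0.53385242 -0.20464541  0.0505    ] 0.03426405580966173 19.551490459005542
```

{"method": "send_rows", "body": {"increments": [[0,0,0,0,0,0,0.6],[0,0,0,0,0,0,0.8],[0,0,0,0,0,0,1],[0,0,0,0,0,0,1],[0,0,0,0,0,0,1],[0,0,0,0,0,0,1],[0,0,0,0,0,0,1],[0,0,0,0,0,0,1],[0,0,0,0,0,0,1],[0,0,0,0,0,0,1]], "force": 60}}

```text
time: 5.25
tool_pos: [0.5343, -0.2053, 0.0323]
eef_rot: [180.0, -0.0, 19.8]
ft_force: [-0.5, -0.5, 5.4]
finger_gap: 0.0178
gripper_force: 59.8
```

{"method": "send_rows", "body": {"increments": [[0,0,0,0,0,0.1,1],[0,0,0,0,0,0.22,1],[0,0,0.0755,-0.02,-0.142,0,1],[0,0,0.0755,-0.02,-0.142,0,1],[0,0,0.0755,-0.02,-0.142,0,1],[0,0,0.0755,-0.02,-0.142,0,1],[0,0,0.0755,-0.02,-0.142,0,1],[0,0,0.0755,-0.02,-0.142,0,1],[0,0,0,0,0,0,1],[0,0,0,0,0,0,1]]}}

```text
time: 6.5
tool_pos: [0.5034, -0.4174, 0.1109]
eef_rot: [-179.9, -0.1, 58.7]
ft_force: [-0.3, 0.2, -2.4]
finger_gap: 0.0174
gripper_force: 59.0
```

```bash
python3 - <<'E'
from h import *
d=grab('wrist','w4');s=r.get_state();print(s['tool_pos'],s['eef_rot'],s['joint_pos'],s['ft_force'],s['ft_torque'])
E
```

```text
[ 0.50397688 -0.41670253  0.11124994] [-1.79912897e+02 -7.09933533e-02  5.87799114e+01] [ 64.14855584  41.95476127 -39.03964778  93.60337294  30.57404279
  55.66235518 -16.63603405] [-0.30605638  1.84445293 -1.84536877] [0.06183245 0.03159589 0.02669355]
```

View pics/w4.png

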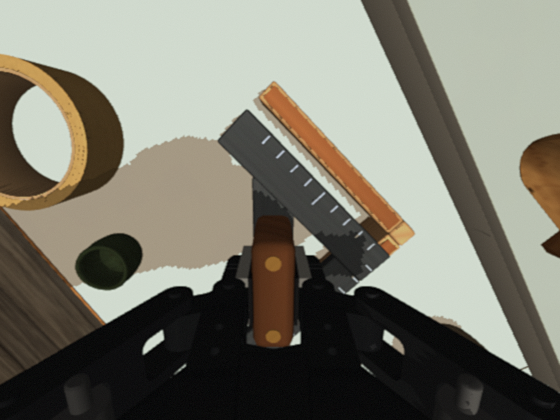

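The square is held level above the corner. Its outer back edge runs (249,110)–(388,252) and the back panel's outer top edge (275,83)–(413,236). I'll measure both.

```bash
python3 - <<'E'
from h import *
d=load('w4');z0=.1112-.032
ls,n=edge(d,(249,110),(388,252),w=4,lo=.1,hi=.8);a=line_on(d,ls,z0+.008);print(n,ang(a),a)
lp,n=edge(d,(275,83),(413,236),w=5);b=line_on(d,lp,.045);print(n,ang(b),b)
le,n=edge(d,(221,140),(249,110),w=3,lo=.15,hi=.85);toe=meet(le,ls);print('toe px',toe,onz(d,*toe,z0+.008),n)
nrm=np.array([np.cos(np.radians(13.7)),np.sin(np.radians(13.7))])
sq=a[2:]@nrm;pn=b[2:]@nrm;T=np.array([.504,-.4167])@nrm;print('sq edge - tcp',sq-T,'gap to inner face',pn-.014-sq)
le,n=edge(d,(259,98),(275,83),w=3,lo=.15,hi=.85);e=meet(le,lp);print('panel end',onz(d,*e,.045),n)
t=np.array([-nrm[1],nrm[0]]);print('toe_back y rel tcp',onz(d,*toe,z0+.008)[:2]@t-np.array([.504,-.4167])@t,'corner y',onz(d,*e,.045)[:2]@t-.125-np.array([.504,-.4167])@t)
st=[onz(d,273,264,z0+.05),onz(d,273,337,z0+.05)];print(sum(st)/2,ang(st[0]-st[1]))
E
```

```text
57 -76.38711416357866 [ 0.2353607  -0.97190809  0.54059143 -0.3760627 ]
51 -76.19511729596879 [ 0.23861622 -0.97111395  0.56407919 -0.37889746]
toe px [246.9138 107.8385] [ 0.5331132  -0.34518183  0.0872    ] 60
sq edge - tcp 0.04517483449822213 gap to inner face 0.008148137991416005
panel end [ 0.55361742 -0.33632039  0.045     ] 56
toe_back y rel tcp 0.06258829843821284 corner y -0.058658553801980484
[ 0.50346151 -0.41781368  0.1292    ] 58.648653254993306
```

{"method": "send_rows", "body": {"increments": [[0,0,0,0,0,-0.1,1],[0,0,0,0,0,-0.1,1],[0,0,0,0,0,-0.05,1],[0,0,0,0,0,-0.04,1],[0,0,0,0,0,-0.01,1],[0,0,0,0,0,-0.008,1],[0,0,0,0,0,-0.004,1],[0,0,0,0,0,-0.003,1],[0,0,0,0,0,0,1],[0,0,0,0,0,0,1]]}}

```text
time: 7.8
tool_pos: [0.5041, -0.4183, 0.0334]
eef_rot: [180.0, 0.0, 58.7]
ft_force: [-0.8, -0.2, -2.5]
finger_gap: 0.0174
gripper_force: 59.1
```

{"method": "send_rows", "body": {"increments": [[0,0,0,0,0,-0.004,1],[0,0,0,0,0,-0.002,1],[0,0,0,0,0,0,1],[0,0,0,0.008,-0.007,0,1],[0,0,0,0.008,-0.007,0,1],[0,0,0,0.008,-0.007,0,1],[0,0,0,0.008,-0.007,0,1],[0,0,0,0,0,0,1],[0,0,0,0,0,0,1],[0,0,0,0,0,0,1]]}}

```text
time: 9.05
tool_pos: [0.5124, -0.4249, 0.0324]
eef_rot: [180.0, -0.0, 58.8]
ft_force: [-2.5, 2.8, 4.5]
finger_gap: 0.0169
gripper_force: 60.2
```

```bash
python3 - <<'E'
from h import *
d=grab('wrist','w5');s=r.get_state();print(s['tool_pos'],s['eef_rot'],s['ft_force'],s['ft_torque'])
E
```

```text
[ 0.51242639 -0.42491905  0.03238377] [ 1.79981483e+02 -1.45477434e-02  5.87643364e+01] [-1.62994076  1.80154852  3.97135534] [ 0.35798036  0.4605786  -0.01404412]
```

View pics/w5.png

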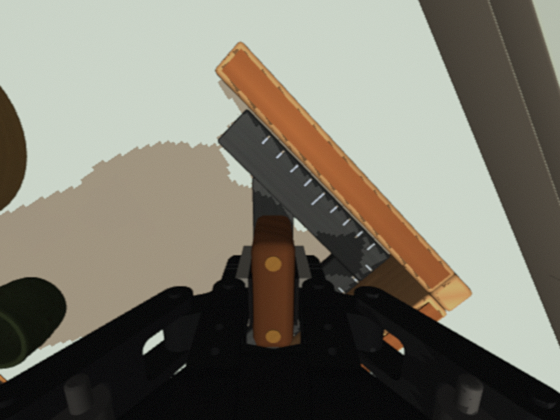

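The square lies on the worktop about 2 mm short of both panels. I'll press diagonally in small steps.

{"method": "send_rows", "body": {"increments": [[0,0,0,0.0024,-0.0015,0,1],[0,0,0,0.0024,-0.0015,0,1],[0,0,0,0.0024,-0.0015,0,1],[0,0,0,0,0,0,1],[0,0,0,0,0,0,1],[0,0,0,0,0,0,1],[0,0,0,0,0,0,1],[0,0,0,0,0,0,1],[0,0,0,0,0,0,1],[0,0,0,0,0,0,1]]}}

```text
time: 10.35
tool_pos: [0.5138, -0.4259, 0.0324]
eef_rot: [-180.0, 0.0, 58.8]
ft_force: [-3.7, 3.0, 5.6]
finger_gap: 0.0169
gripper_force: 60.4
```

```bash
cat > f.py <<'E'
from h import *
s=r.get_state();t=np.radians(13.75);u=np.array([np.cos(t),np.sin(t)]);v=np.array([-u[1],u[0]])
p,f=s['tool_pos'],s['ft_force'];q=p[:2]-[.571,-.4587]
print('t',s['time'],'pos corner',(1e3*q@u).round(2),(1e3*q@v).round(2),'z',p[2].round(4),'F corner',(f[:2]@u).round(1),(f[:2]@v).round(1),f[2].round(1),'T',s['ft_torque'].round(2),'rot',s['eef_rot'].round(2))
E
python3 f.py
```

```text
t 10.35 pos corner -47.73 45.4 z 0.0324 F corner -2.9 3.8 5.6 T [0.43 0.63 0.01] rot [-179.97    0.     58.76]
```

{"method": "send_rows", "body": {"increments": [[0,0,0,0.0024,-0.0015,0,1],[0,0,0,0.0024,-0.0015,0,1],[0,0,0,0,0,0,1],[0,0,0,0,0,0,1],[0,0,0,0,0,0,1],[0,0,0,0,0,0,1],[0,0,0,0,0,0,1],[0,0,0,0,0,0,1],[0,0,0,0,0,0,1],[0,0,0,0,0,0,1]]}}

```text
time: 11.6
tool_pos: [0.5142, -0.4262, 0.0324]
eef_rot: [-179.9, 0.0, 58.8]
ft_force: [-5.8, 3.6, 9.6]
finger_gap: 0.0177
gripper_force: 60.9
```

```bash
python3 f.py
```

```text
t 11.6 pos corner -47.44 45.07 z 0.0324 F corner -4.8 4.8 9.6 T [0.76 1.02 0.08] rot [-1.7986e+02  2.0000e-02  5.8780e+01]
```

{"method": "send_rows", "body": {"increments": [[0,0,0,0,0,0.002,1],[0,0,0,0,0,0,1],[0,0,0,0.0024,-0.0015,0,1],[0,0,0,0,0,0,1],[0,0,0,0.0024,-0.0015,0,1],[0,0,0,0,0,0,1],[0,0,0,0,0,0,1],[0,0,0,0,0,0,1],[0,0,0,0,0,0,1],[0,0,0,0,0,0,1]]}}

```text
time: 12.85
tool_pos: [0.5143, -0.4263, 0.0325]
eef_rot: [-179.7, 0.0, 58.8]
ft_force: [-9.0, 6.3, 11.1]
finger_gap: 0.0175
gripper_force: 61.1
```

```bash
python3 f.py; python3 - <<'E'
from h import *
d=grab('wrist','w6');c=d['pixels'][40:320,200:480,::-1];cv2.imwrite('pics/c6.png',cv2.resize(c,None,fx=2.1,fy=2.1,interpolation=2))
E
```

```text
t 12.85 pos corner -47.38 44.96 z 0.0325 F corner -7.3 8.2 11.1 T [1.02 1.44 0.11] rot [-1.7971e+02  3.0000e-02  5.8780e+01]
```

View pics/c6.png

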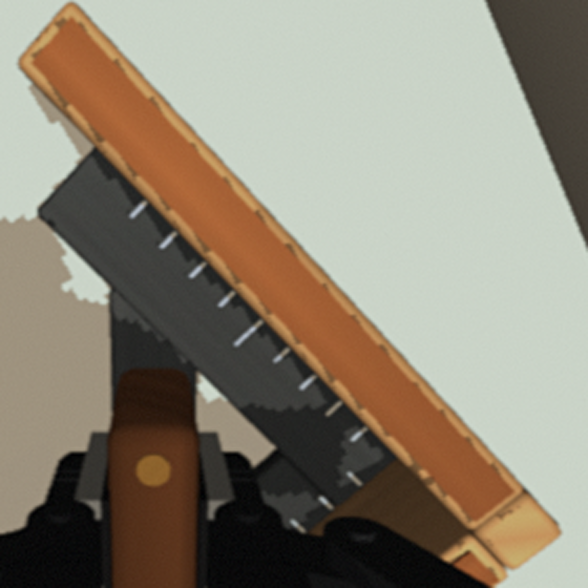

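The crop shows the back leg lying along the panel with no visible gap, and the toe is at about (98,150) in the crop. I'll check parallelism by line fits, then unload z a bit and test each direction separately.

```bash
python3 - <<'E'
from h import *
d=load('w6');F=lambda x,y:(200+x/2.1-.25,40+y/2.1-.25)
for n,p,q,z,k in(('sq inner',F(40,212),F(112,290),.008,{}),('sq inner2',F(195,380),F(262,447),.008,dict(w=3)),('sq inner all',F(40,212),F(270,453),.008,dict(w=3)),('panel outer',F(75,5),F(558,530),.045,dict(hi=.85)),('panel inner',F(25,65),F(440,490),.045,dict(w=3))):
    l,m=edge(d,p,q,**k);a=line_on(d,l,z);t=np.radians(13.75);print(n,m,ang(a),a[2:]@[np.cos(t),np.sin(t)])
a,b=onz(d,*F(98,150),.008),0
print('T along',.5143*np.cos(t)-.4263*np.sin(t))
E
```

```text
sq inner 60 -76.82334711665804 0.4223356667259402
sq inner2 54 -77.00122496209066 0.4218209695035783
sq inner all 40 -76.1867494836637 0.42221451409147126
panel outer 56 -76.27769853171831 0.45783176415086463
panel inner 36 -76.16957427860356 0.4442090287134209
T along 0.39823573060631273
```

{"method": "send_rows", "body": {"increments": [[0,0,0,0,0,0.002,1],[0,0,0,0,0,0,1],[0,0,0,0.002,0.0005,0,1],[0,0,0,0,0,0,1],[0,0,0,0.002,0.0005,0,1],[0,0,0,0,0,0,1],[0,0,0,0,0,0,1],[0,0,0,0,0,0,1],[0,0,0,0,0,0,1],[0,0,0,0,0,0,1]]}}

```text
time: 14.15
tool_pos: [0.5144, -0.4263, 0.0326]
eef_rot: [-179.6, 0.1, 58.8]
ft_force: [-9.7, 5.2, 9.9]
finger_gap: 0.0174
gripper_force: 61.0
```

```bash
python3 f.py
```

```text
t 14.15 pos corner -47.31 44.88 z 0.0326 F corner -8.2 7.3 9.9 T [0.95 1.7  0.09] rot [-1.7964e+02  8.0000e-02  5.8760e+01]
```

The back leg is flush: its outer edge is at 0.4442, the panel face is at 0.4442, and they are parallel within 0.1°. Next I'll test the side direction.

{"method": "send_rows", "body": {"increments": [[0,0,0,0,0,0.002,1],[0,0,0,0.0005,-0.002,0,1],[0,0,0,0,0,0,1],[0,0,0,0.0005,-0.002,0,1],[0,0,0,0,0,0,1],[0,0,0,0.0005,-0.002,0,1],[0,0,0,0,0,0,1],[0,0,0,0,0,0,1],[0,0,0,0,0,0,1],[0,0,0,0,0,0,1]]}}

```text
time: 15.4
tool_pos: [0.5144, -0.4265, 0.0327]
eef_rot: [-179.5, 0.0, 58.8]
ft_force: [-10.9, 7.8, 9.6]
finger_gap: 0.0168
gripper_force: 61.0
```

```bash
python3 f.py; python3 -c "
from h import *
grab('wrist','w7');grab('top','t7')
c=load('t7')['pixels'][185:255,325:405,::-1];a=cv2.resize(c,None,fx=7,fy=7,interpolation=2)
cv2.imwrite('pics/c7.png',a)"
```

```text
t 15.4 pos corner -47.31 44.74 z 0.0327 F corner -8.7 10.2 9.6 T [1.44 1.89 0.08] rot [-1.7952e+02  2.0000e-02  5.8790e+01]
```

View pics/c7.png

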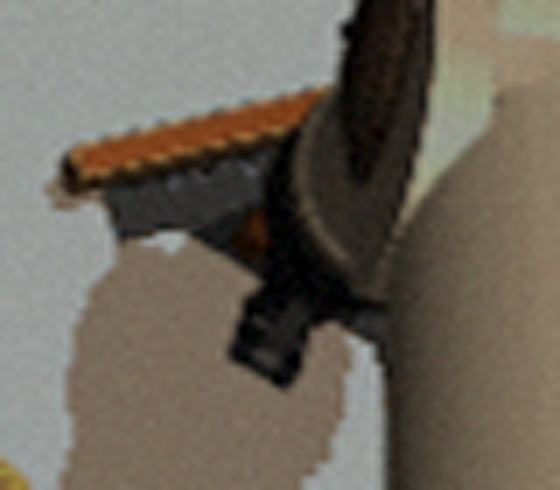

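```bash
python3 - <<'E'
from h import *
d=load('w7');F=lambda x,y:(200+x/2.1-.25,40+y/2.1-.25);t=np.radians(13.75);u=np.array([np.cos(t),np.sin(t)]);v=np.array([-u[1],u[0]])
for n,p,q,z,ax in(('sq toe end',F(40,212),F(98,150),.008,v),('panel end',F(22,63),F(72,4),.045,v),('sq inner',F(40,212),F(270,453),.008,u),('panel outer',F(75,5),F(558,530),.045,u)):
    l,m=edge(d,p,q,w=3,lo=.1,hi=.85);a=line_on(d,l,z);print(n,m,ang(a).round(2),(1e3*a[2:]@ax).round(2))
# tape measure of panel end to corner from outer end edge
l,m=edge(d,F(515,572),F(560,532),w=3,lo=.15,hi=.85);a=line_on(d,l,.045);print('outer side face (want panel end-139)',m,ang(a),(1e3*a[2:]@v).round(2))
E
```

```text
sq toe end 60 13.27 -472.65
panel end 51 14.02 -458.46
sq inner 31 -75.91 422.16
panel outer 60 -76.25 457.84
outer side face (want panel end-139) 59 13.988174617252124 -595.29
```

{"method": "send_rows", "body": {"increments": [[-0.003,-0.005,0,0,0,0,1],[0,0,0,0,0,0,1],[-0.003,-0.005,0,0,0,0,1],[0,0,0,0,0,0,1],[0,0,0,0,0,0,1],[0,0,0,0,0,0,1],[0,0,0,0,0,0,1],[0,0,0,0,0,0,1],[0,0,0,0,0,0,1],[0,0,0,0,0,0,1]]}}

```text
time: 16.75
tool_pos: [0.5142, -0.4264, 0.0325]
eef_rot: [179.5, 0.0, 58.8]
ft_force: [-8.4, 6.7, 9.4]
finger_gap: 0.0178
gripper_force: 60.9
```

```bash
python3 f.py
```

```text
t 16.75 pos corner -47.53 44.88 z 0.0325 F corner -6.6 8.5 9.4 T [1.73 2.43 0.03] rot [1.7952e+02 2.0000e-02 5.8770e+01]
```

The tilt overshot, so I'll turn half of it back, ease the down-load, and press a little more towards the side panel to confirm contact.

{"method": "send_rows", "body": {"increments": [[0.003,0.005,0,0,0,0.002,1],[0,0,0,0,0,0.002,1],[0,0,0,0,0,0,1],[0,0,0,0.0005,-0.002,0,1],[0,0,0,0,0,0,1],[0,0,0,0.0005,-0.002,0,1],[0,0,0,0,0,0,1],[0,0,0,0,0,0,1],[0,0,0,0,0,0,1],[0,0,0,0,0,0,1]]}}

```text
time: 18.0
tool_pos: [0.5143, -0.4265, 0.0325]
eef_rot: [-179.9, -0.0, 58.8]
ft_force: [-8.2, 7.0, 4.8]
finger_gap: 0.0176
gripper_force: 60.3
```

```bash
python3 f.py
```

```text
t 18.0 pos corner -47.42 44.77 z 0.0325 F corner -6.3 8.7 4.8 T [ 1.51  1.76 -0.04] rot [-1.7993e+02 -5.0000e-02  5.8800e+01]
```

{"method": "send_rows", "body": {"increments": [[0,0,0,-0.002,-0.0005,0.002,1],[0,0,0,-0.002,-0.0005,0,1],[0,0,0,0.0005,-0.002,0,1],[0,0,0,0.0005,-0.002,0,1],[0,0,0,0.0005,-0.002,0,1],[0,0,0,0.0005,-0.002,0,1],[0,0,0,0,0,0,1],[0,0,0,0,0,0,1],[0,0,0,0,0,0,1],[0,0,0,0,0,0,1]]}}

```text
time: 19.25
tool_pos: [0.5143, -0.4266, 0.0326]
eef_rot: [-179.9, -0.2, 58.9]
ft_force: [-8.5, 10.7, 4.3]
finger_gap: 0.0173
gripper_force: 60.3
```

```bash
python3 f.py
```

```text
t 19.25 pos corner -47.44 44.66 z 0.0326 F corner -5.8 12.4 4.3 T [ 2.19  1.66 -0.08] rot [-179.85   -0.18   58.86]
```

Side contact is confirmed: Fy of 12.4 N is more than friction could carry. Now the same test in x, easing y.

{"method": "send_rows", "body": {"increments": [[0,0,0,-0.0005,0.002,0,1],[0,0,0,-0.0005,0.002,0,1],[0,0,0,-0.0005,0.002,0,1],[0,0,0,0.002,0.0005,0,1],[0,0,0,0.002,0.0005,0,1],[0,0,0,0.002,0.0005,0,1],[0,0,0,0.002,0.0005,0,1],[0,0,0,0,0,0,1],[0,0,0,0,0,0,1],[0,0,0,0,0,0,1]]}}

```text
time: 20.5
tool_pos: [0.5143, -0.4266, 0.0326]
eef_rot: [-179.8, -0.0, 58.8]
ft_force: [-10.3, 7.7, 5.1]
finger_gap: 0.0172
gripper_force: 60.4
```

```bash
python3 f.py
```

```text
t 20.5 pos corner -47.46 44.67 z 0.0326 F corner -8.1 9.9 5.1 T [1.77 2.14 0.05] rot [-1.798e+02 -2.000e-02  5.878e+01]
```

{"method": "send_rows", "body": {"increments": [[-0.0012,-0.002,0,-0.0005,0.002,0,1],[0,0,0,0.002,0.0005,0,1],[0,0,0,0.002,0.0005,0,1],[0,0,0,0.002,0.0005,0,1],[0,0,0,0.002,0.0005,0,1],[0,0,0,0,0,0,1],[0,0,0,0,0,0,1],[0,0,0,0,0,0,1],[0,0,0,0,0,0,1],[0,0,0,0,0,0,1]]}}

```text
time: 21.75
tool_pos: [0.5143, -0.4265, 0.0325]
eef_rot: [-179.9, 0.1, 58.7]
ft_force: [-15.3, 7.2, 7.1]
finger_gap: 0.0176
gripper_force: 60.8
```

```bash
python3 f.py; python3 - <<'E'
from h import *
d=grab('wrist','w8');F=lambda x,y:(200+x/2.1-.25,40+y/2.1-.25);t=np.radians(13.75);u=np.array([np.cos(t),np.sin(t)])
for n,p,q,z in(('sq inner',F(40,212),F(270,453),.008),('panel outer',F(75,5),F(558,530),.045),('panel inner',F(25,65),F(440,490),.045)):
    l,m=edge(d,p,q,w=3,lo=.05,hi=.85);a=line_on(d,l,z);print(n,m,ang(a).round(2),(1e3*a[2:]@u).round(2))
E
```

```text
t 21.75 pos corner -47.39 44.77 z 0.0325 F corner -13.2 10.7 7.1 T [1.67 2.88 0.11] rot [-1.7987e+02  1.1000e-01  5.8730e+01]
sq inner 38 -76.2 422.21
panel outer 58 -76.23 457.85
panel inner 39 -76.19 444.21
```

The square is flush, parallel and immobile under both pushes. I'll ease to a light press and hand in.

{"method": "send_rows", "body": {"increments": [[0,0,0,-0.002,-0.0005,0,1],[0,0,0,-0.002,-0.0005,0,1],[0,0,0,-0.0005,0.001,0,1],[0,0,0,0,0,0,1],[0,0,0,0,0,0,1],[0,0,0,0,0,0,1],[0,0,0,0,0,0,1],[0,0,0,0,0,0,1],[0,0,0,0,0,0,1],[0,0,0,0,0,0,1]]}}

```text
time: 23.05
tool_pos: [0.5143, -0.4265, 0.0325]
eef_rot: [-180.0, 0.1, 58.8]
ft_force: [-11.9, 6.8, 3.8]
finger_gap: 0.0171
gripper_force: 60.2
```

```bash
python3 f.py; python3 -c "
from plant import r
print(r.finish_job())"
```

```text
t 23.05 pos corner -47.39 44.76 z 0.0325 F corner -9.9 9.5 3.8 T [1.53 2.49 0.08] rot [-1.7998e+02  6.0000e-02  5.8750e+01]
the job is handed in; nothing more can be done
None
```

The job is handed in at 23 s: the square lies flat in the corner, still gripped and pressed at about 10 N against each panel; the back edge measured flush and parallel by camera, while side-panel contact rests on a push test and a camera check good to about 1 mm.

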